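Unlock the press valve and put its lever into float

ROBOT

A 6-joint arm with a two-finger parallel gripper is mounted at the origin on a cart in front of the work surface, level with it; the furniture and walls round the work are solid. World frame = base frame: x ahead of the robot, y to its left, z up, the work surface at z = 0. Lengths are in m, angles in rad, forces in N, time in s.
With the tool pointing down it reaches from about 0.35 to 1 m from the base axis. Payload 7.1 kg.
Tool frame: the origin (TCP) lies at the very end of the fingers, on their centre line; the grasp point (between the pads) lies 19 mm behind it; z points along the fingers, y is the line along which they close (so a half turn about z gives the same grasp; the last joint's range is limited). The gripper opens to 85 mm and grips with 20 to 120 N. Pads are 22 mm wide; open, the fingers measure 114 mm over their backs; the gripper's body (76 mm by 85 mm) begins 54 mm behind the grasp point. The pads swing forward as they close: fully open they stand 13 mm farther back than shut.
Start: joints at [1.331, 0.423, 1.63, -0, 1.089, -0.019], TCP at [0.137, 0.61, 0.203] pointing down, gripper open.
Joint ranges: [-3, 3], [-0.9, 2.11], [0.09, 2.58], [-1.31, 4.45], [0.11, 2.69], [-2.54, 2.54]. Speed limits (rad/s): [2.39, 2.39, 3.01, 3.14, 3.14, 3.14].

INTERFACE

Orientations are given as a unit quaternion [x, y, z, w].
In Python, from plant import status, grab_frame, calibration, workorder gives the robot as it stands.
- The arm moves only by the shell command python3 -m pendant 'ROWS'. ROWS is JSON, a list of rows, each a list of 7 numbers: the opening, from 0 (shut) to 1 (fully open), then the shift along the tool's x, y, z in m, then the turn, a rotation vector about the tool's x, y, z in rad. In form: [[grip, x, y, z, ax, ay, az], ...]. A call has 1 to 5 rows; each row shifts and turns the commanded pose from where the row before left it, along the tool's axes as they then stand; what a row does not reach is not made up. A row lasts 1/12 s, in which the tool goes at most 41.7 mm and 7.16 degrees, less where a joint would pass 70% of its speed; a pose out of reach is approached as far as the arm can. A call is refused whole if a number of a shift passes 0.0417 or a number of a turn 0.125, either way. A call with a gripper value outside its range is refused whole. The fingers move at their own pace and stop on an object; the grip force is fixed at half the most. Time passes only in rows, so rows that do not move let the fingers close. It gives the time, the measured TCP pose, the force, the opening and the grip force at its end, in the units of the state.
- status.get_state(): the state, without advancing time (a new reading comes with each control period).
- grab_frame(name): name is "scene" or "top" or "wrist"; returns (picture, depth): 400x640x3 uint8, blue, green, red; 400x640 float32, m along the optical axis (not along the pixel's ray), 0 where there is no reading.
- calibration(name): a dict with "mtx" (3x3 intrinsics, pixels), "dist" ([k1, k2, p1, p2, k3] as OpenCV has them; the pictures are not rectified), "position" and "attitude" of the camera in the world. Camera axes: x right, y up, looking along -z (the intrinsics and any distortion apply to the point x, -y, -z); pixel columns grow to the right and rows downward; lengths in m; the calibration is good to about 2 mm. A picture is of the moment at which its call begins: read the wrist's pose just before it. calibration takes no time and is no camera call; for the wrist camera it gives the pose at the moment of the call.
- workorder.finish_job(): hands the job in; it is judged then, once.
The state is a dict: "t": time; "joint_positions": joint angles; "qvel": joint speeds; "tau": joint torques, N m; "position": TCP position; "tcp_rot": TCP orientation; "contact_force": force on the tool from outside, world axes, zero at the start; "torque": the same for the moment, N m; "width": finger opening in m; "grip_force": force on a finger pad.
Only numpy, scipy, OpenCV 4.12 (cv2) and the standard library are available. Lean on these libraries where they do the work, as an engineer would, in place of code of your own. Each camera call takes 0.05 s, during which the arm holds its last target. There are 200 camera calls.

TASK

The press valve on the bench is to be left in float, but its float lever (the one with the round ball knob, with the deep well behind it) is locked. Take the T-handled key, fit its forked foot over the flat tang at the bottom of the well and turn the tang anticlockwise (seen from above) right round to its stop, then lift the key out and stand it upright on the worktop again and let it go. After that push the ball-knobbed lever away over its stiff detent until it stays in the float notch; leave the other lever in its neutral place and do not knock over or shove aside the bottles and other things around.

Things in the scene. Friction and masses are not known exactly. Their poses are not given: they have to be found in the camera images.
- valve_base: Fixed dark steel plate of the two-section hand valve. Origin: on the worktop under the lever pivots, midway between the sections; x to the rear (away from the robot, within 0.3 rad), z up. Plate: x -86 to 130, y -98 to 98, 12 mm thick. Two grey sections, 79 mm wide, stand on it at y = +40 and -40 mm; which is where varies. Section tops are 74 to 76 mm above the worktop.
- float_section: Fixed grey section with the ball-knobbed lever and, behind it, a round well. Origin: on the plate (12 mm above the worktop) under the lever's pivot; x to the rear, z up. The well is 60 mm in diameter, centred at x = 85 mm; its rim is 64 mm and its floor 12 mm above this origin.
- plain_section: Fixed grey section with the other lever (straight cylindrical grip, no ball); instead of a well it has a round steel plug at x = +85 mm, 64 mm high. Origin and axes as for the float section.
- float_pivot (a point): Axis of the ball-knobbed lever: a level axis along the float section's y through this point, 42 mm above the worktop, inside the housing.
- ball_knob (a point): Centre of the black ball knob, 34 mm in diameter, on the 11 mm steel rod of the float lever; 125 mm from the pivot, about 157 mm above the worktop at the start.
- float_lever (a joint): Ball-knobbed lever, rad. 0 = neutral, leaning 0.4 rad to the section's -x; grows as the knob goes to +x, range -0.2 to 0.93. Knob from pivot: x = 125 sin(t-0.4), z = 125 cos(t-0.4) mm. Light return spring; the detent stiffens from 0.44 (up to 11 N at the knob, near 0.5), tips over at 0.65 and draws the lever into the float notch at 0.85, where it stays. Stops dead at about 0.26 while locked.
- straight_grip (a point): Point in the middle of the grip (19 mm diameter, round ends, top 150 mm from the pivot) of the other lever, 125 mm from its pivot; that lever's rod is parallel to the float lever's, 80 mm to the side.
- plain_lever (a joint): Angle of the other lever, rad; 0 = neutral, same sense. A light spring holds it there. It must stay within 0.25 of 0.
- lock (a joint): Angle of the lock spindle in the well, rad: starts at 0 to 0.2 and turns anticlockwise seen from above to a stop at 1.4; the lever is free from 1.15 on. Stiff friction, 0.12 N m; stays where it is left.
- lock_tang (a point): Top centre of the lock's upright flat tang in the middle of the well, 50 mm above the worktop: 28 mm long along this point's x axis (turns with the lock), 8 mm thick, rounded top, 22 mm above a disc of 42 mm diameter on which the key comes to rest. At lock angle 0 its x axis is 0.7 rad clockwise of the section's x, seen from above.
- t_key: Loose steel T-handled key, 151 mm tall, 0.28 kg, standing on its two prongs. Origin: centre of its foot; z up the shaft, x along the T-bar. Prongs 32 mm long in x, 36 mm over outer faces in y, with a 12 mm slot between, open along x, 35 mm deep; collar 40 mm wide up to 51 mm, then a 14 mm shaft. Seated on the tang its origin is 28 mm above the worktop. Half a turn about z gives the same key.
- key_bar (a point): Centre of the key's T-bar: 90 mm long along the key's x, 14 mm thick in y, 16 mm high, 143 mm above the key's foot.
- amber_bottle: Bystander: brown screw-cap bottle, 66 mm diameter, 138 mm high, upright. Origin: centre of its underside.
- jar: Bystander: sample jar with screw lid, 59 mm diameter, 65 mm high. Origin: centre of its underside.
- beaker: Bystander: glass beaker, 62 x 69 mm, 80 mm high. Origin: centre of its underside.
- wash_bottle: Bystander: white squeeze bottle with bent spout, 62 x 100 mm, 209 mm high. Origin: centre of its underside.
- slide_box: Bystander: flat green box, 68 x 96 x 34 mm. Origin: centre of its underside.
- drop_bottle: Bystander: small brown bottle with white cap, 40 mm diameter, 78 mm high. Origin: centre of its underside.

How it is judged:
By the outcome, as a careful person would: the job done as asked, in the order asked, and still so for the second after the job is handed in, with the robot touching nothing.
It also fails if it takes over 72 s, if anything falls off the work surface, if the arm or the gripper's body presses on something with over 40 N, if the wrist force passes 120 N, or if a joint passes its speed limit or range.

## Working session

There is one attempt and no reset: what is moved stays moved. The work goes in short steps, Python scripts to look and compute and a shell command to move; the robot and the scene stay as the last step left them, time stands still between calls to the robot, and variables do not carry over. Pictures are saved under pics/ and viewed, at most 13 in all, crops included, and the job is handed in when it is done.

```bash
ls; mkdir -p pics
python3 - <<'E'
from plant import status, grab_frame, calibration
import cv2,numpy as np
print(status.get_state())
for n in("scene","top"):
    im,d=grab_frame(n); cv2.imwrite(f"pics/{n}0.png",im); np.save(f"pics/{n}0.npy",d); print(n,calibration(n),(d>0).mean())
E
```

```text
pics
{'t': 0.0, 'joint_positions': array([ 1.33106004e+00,  4.23842168e-01,  1.63074517e+00, -3.51225526e-05,
        1.08858405e+00, -1.90173163e-02]), 'qvel': array([ 0.00173266, -0.00102484, -0.00239512, -0.00098527, -0.00115582,
       -0.00073683]), 'tau': array([-1.33506855e-03, -5.57382917e+01, -2.81730705e+01, -1.82308822e-04,
        7.49719766e-03,  4.33560729e-06]), 'position': array([0.13668046, 0.6092373 , 0.20242322]), 'tcp_rot': array([ 1.10127467e-01,  9.93917158e-01, -7.84776146e-04, -8.64187140e-05]), 'contact_force': array([-0.15307623,  0.10697519,  0.06483058]), 'torque': array([0.01570438, 0.023746  , 0.02990233]), 'grip_force': 0.0, 'width': 0.08540987783277787}
scene {'mtx': array([[448.92878743,   0.        , 314.16786697],
       [  0.        , 448.92878743, 199.14728937],
       [  0.        ,   0.        ,   1.        ]]), 'dist': array([-0.04242854,  0.        ,  0.        ,  0.        ,  0.        ]), 'position': array([-0.29346827, -1.05161012,  0.69942495]), 'attitude': array([ 0.50732149, -0.17695747, -0.28355844,  0.79429564])} 0.996078125
top {'mtx': array([[479.29220174,   0.        , 323.52752734],
       [  0.        , 479.29220174, 201.51615925],
       [  0.        ,   0.        ,   1.        ]]), 'dist': array([-0.08282719,  0.        ,  0.        ,  0.        ,  0.        ]), 'position': array([ 0.28950377, -0.04193328,  1.60954399]), 'attitude': array([-0.05091592,  0.05351423,  0.71265311, -0.6976169 ])} 0.9959609375
```

View pics/top0.png

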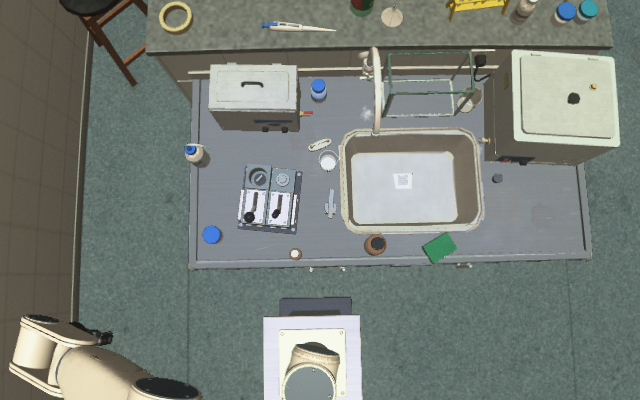

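View pics/scene0.png

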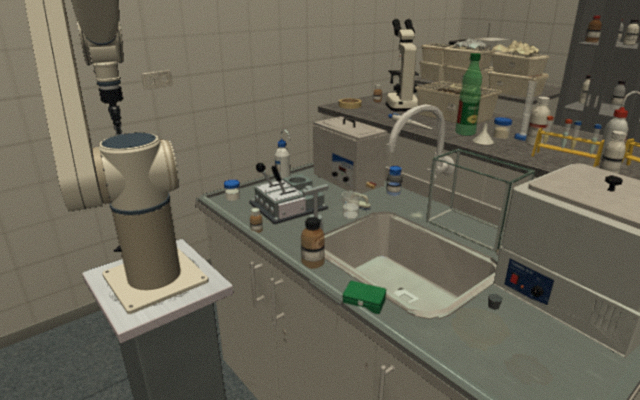

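The top view shows the valve at about (270,197), with the well at (258,178), so the float section is on the left (+y). The key stands at about (330,204), between the valve and the sink.

```bash
cat > h.py <<'E'
import numpy as np,cv2
from scipy.spatial.transform import Rotation as R
from plant import status, grab_frame, calibration
def rays(c,uv):
    p=cv2.undistortPoints(np.array(uv,float).reshape(-1,1,2),c["mtx"],c["dist"]).reshape(-1,2)
    return np.c_[p[:,0],-p[:,1],-np.ones(len(p))]@R.from_quat(c["attitude"]).as_matrix().T
def onplane(c,uv,z):
    d=rays(c,uv); return c["position"]+d*((z-c["position"][2])/d[:,2])[:,None]
def cloud(c,depth):
    v,u=np.mgrid[:400,:640]; d=rays(c,np.c_[u.ravel(),v.ravel()])
    return (c["position"]+d*depth.reshape(-1,1)).reshape(400,640,3)
def proj(c,P):
    q=(np.atleast_2d(P)-c["position"])@R.from_quat(c["attitude"]).as_matrix()
    q=q*[1,-1,-1]; return cv2.projectPoints(q,np.zeros(3),np.zeros(3),c["mtx"],c["dist"])[0].reshape(-1,2)
E
python3 - <<'E'
from h import *
c=calibration("top"); d=np.load("pics/top0.npy"); P=cloud(c,d)
print("key px"); 
for u in range(322,342,2): print(u,[f"{P[v,u,2]*1000:.0f}" for v in range(186,224,2)])
print(onplane(c,[[331,203]],.15),onplane(c,[[258,178]],.076),onplane(c,[[283,178]],.076),onplane(c,[[250,217]],.157))
im=cv2.imread("pics/top0.png")[150:250,220:350]
cv2.imwrite("pics/crop.png",cv2.resize(im,None,fx=6,fy=6,interpolation=cv2.INTER_CUBIC))
E
```

```text
key px
322 ['-1', '-0', '4', '-4', '-4', '1', '-4', '5', '-4', '-4', '-7', '-3', '-10', '3', '-1', '-6', '-2', '-7', '2']
324 ['2', '-3', '-3', '-4', '4', '-5', '-4', '-2', '6', '0', '-0', '-1', '4', '-6', '2', '-3', '2', '4', '-3']
326 ['0', '-5', '-4', '5', '3', '7', '-1', '0', '-6', '47', '46', '52', '49', '45', '-5', '3', '2', '4', '-2']
328 ['0', '0', '-1', '5', '-6', '0', '-6', '-7', '53', '49', '50', '51', '145', '148', '152', '147', '-2', '-2', '0']
330 ['-2', '6', '150', '151', '154', '148', '150', '148', '150', '143', '157', '143', '152', '156', '153', '145', '-0', '3', '-2']
332 ['-3', '-5', '151', '152', '148', '150', '151', '145', '148', '157', '153', '151', '151', '154', '152', '148', '0', '-5', '-6']
334 ['3', '1', '-2', '-6', '-1', '-4', '-1', '-2', '-2', '43', '51', '49', '54', '43', '12', '4', '-3', '2', '-0']
336 ['-1', '-5', '3', '-6', '-6', '-4', '4', '-5', '-2', '-5', '-2', '53', '-4', '1', '3', '0', '1', '-7', '-7']
338 ['1', '-1', '-2', '1', '1', '1', '1', '2', '-3', '-5', '-1', '3', '-1', '-1', '5', '-0', '5', '-4', '1']
340 ['-4', '6', '5', '4', '-4', '2', '-5', '5', '-4', '-5', '5', '0', '4', '-4', '3', '-11', '-7', '3', '-2']
[[ 0.50166895 -0.07255029  0.15      ]] [[0.59988764 0.16208791 0.076     ]] [[0.59809195 0.08040585 0.076     ]] [[0.46267557 0.17595322 0.157     ]]
```

View pics/crop.png

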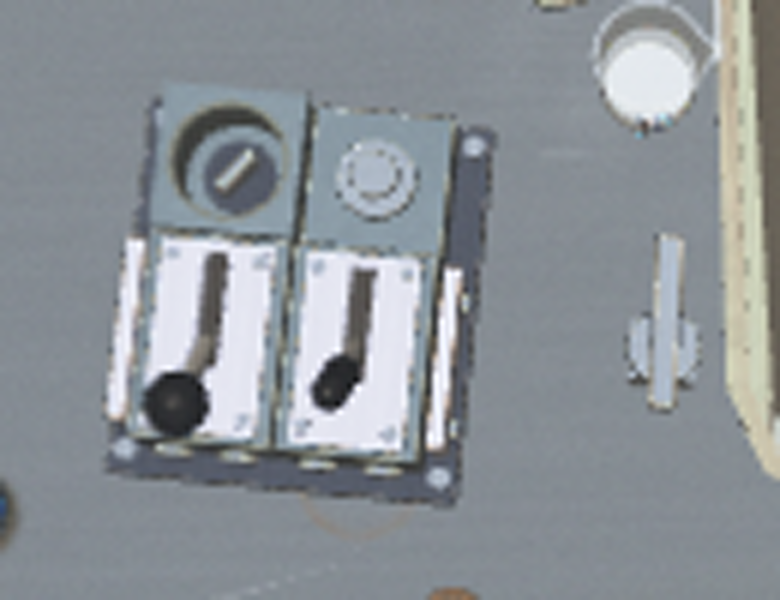

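The crop shows the well at (230,160) with the tang pointing about 45° up-right. The ball knob is at (175,402), and the key's bar runs from (670,237) to (660,407). I'll move above the key and look from close by.

```bash
p="python3 -m pendant"
$p '[[1,0,0,-0.03,0,0,0],[1,0,0,-0.03,0,0,0],[1,-0.02,-0.024,-0.02,0,0,0],[1,-0.021,-0.0243,-0.02,0,0,0],[1,-0.021,-0.0243,0,0,0,0]]' >/dev/null
for i in 1 2 3 4; do $p '[[1,-0.021,-0.0243,0,0,0,0],[1,-0.021,-0.0243,0,0,0,0],[1,-0.021,-0.0243,0,0,0,0],[1,-0.021,-0.0243,0,0,0,0],[1,-0.021,-0.0243,0,0,0,0]]'|tail -c 400; done
$p '[[1,-0.01,-0.0115,0,0,0,0],[1,0,0,0,0,0,0],[1,0,0,0,0,0,0]]'
cat > meas.py <<'E'
from h import *
from scipy.optimize import least_squares
def pca(Q):
    m=Q.mean(0); w,v=np.linalg.eigh(np.cov((Q-m).T)); return m,v[:,-1],np.sqrt(w)
c=calibration("top"); d=np.load("pics/top0.npy"); P=cloud(c,d)
M=(abs(P[...,0]-.5)<.09)&(abs(P[...,1]+.07)<.06)&(P[...,2]>.13)&(P[...,2]<.17)
m,v,w=pca(P[M][:,:2]); uv=np.argwhere(M)[:,::-1]; 
q=onplane(c,uv,.151)[:,:2]; m2,v2,w2=pca(q); print("key bar",m,v,m2,v2,np.arctan2(v2[1],v2[0]),w2,M.sum())
M=(abs(P[...,0]-.55)<.13)&(abs(P[...,1]-.12)<.13)&(P[...,2]>.06)&(P[...,2]<.09)
q=onplane(c,np.argwhere(M)[:,::-1],.075)[:,:2]; print("sections",cv2.minAreaRect((q*1000).astype(np.float32)))
E
python3 meas.py
python3 - <<'E'
from h import *
s=status.get_state();print(s["t"],s["position"],s["tcp_rot"],s["joint_positions"])
c=calibration("wrist");print(c)
im,d=grab_frame("wrist");cv2.imwrite("pics/w1.png",im);np.save("pics/w1.npy",d);np.save("pics/w1c.npy",c,allow_pickle=True)
E
```

```text
t: 0.93
position: [0.2575, 0.3822, 0.303]
tcp_rot: [0.11, 0.994, -0.0, -0.0]
contact_force: [1.1, -0.1, -1.3]
width: 0.0856
grip_force: 0.0
t: 1.35
position: [0.3333, 0.2407, 0.3031]
tcp_rot: [0.11, 0.994, -0.0, -0.0]
contact_force: [-0.1, -0.4, -0.1]
width: 0.0855
grip_force: 0.0
t: 1.77
position: [0.4092, 0.0992, 0.3031]
tcp_rot: [0.11, 0.994, 0.0, -0.0]
contact_force: [1.2, -0.5, -0.3]
width: 0.0853
grip_force: 0.0
t: 2.18
position: [0.485, -0.0424, 0.303]
tcp_rot: [0.11, 0.994, 0.0, -0.0]
contact_force: [0.5, -0.2, 0.1]
width: 0.0854
grip_force: 0.0
t: 2.43
position: [0.4917, -0.0546, 0.3027]
tcp_rot: [0.111, 0.994, 0.0, -0.001]
contact_force: [-0.1, 0.3, 0.3]
width: 0.0856
grip_force: 0.0
key bar [ 0.50179758 -0.07122965] [-0.99720559  0.07470611] [ 0.501576   -0.07120004] [-0.99718747  0.07494769] 3.0665746169492163 [0.00416307 0.02664386] 136
sections ((543.6002197265625, 129.07070922851562), (182.98280334472656, 196.87615966796875), 83.31432342529297)
2.4333 [ 0.49172254 -0.05460662  0.30268011] [ 1.11116853e-01  9.93807108e-01  1.62996388e-04 -6.71187562e-04] [-1.34849480e-01  1.18392129e-01  1.80405064e+00  3.13387960e-04
  1.22049957e+00 -1.48305992e+00]
{'mtx': array([[297.49218235,   0.        , 321.41123764],
       [  0.        , 297.49218235, 200.1927216 ],
       [  0.        ,   0.        ,   1.        ]]), 'dist': array([-0.04495438,  0.        ,  0.        ,  0.        ,  0.        ]), 'position': array([ 0.41669698, -0.03790115,  0.47338481]), 'attitude': array([-0.11876875, -0.09548559,  0.61703756,  0.772037  ])}
```

View pics/w1.png

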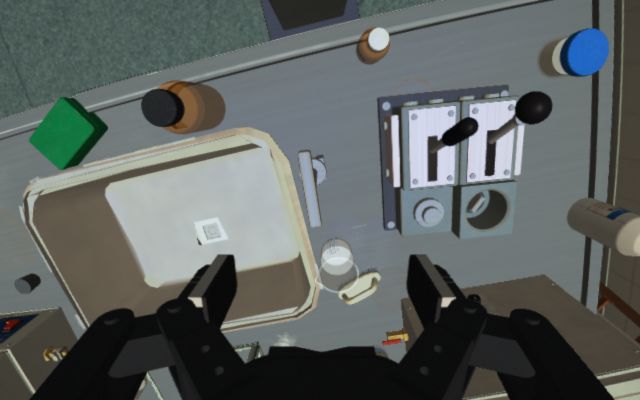

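The wrist view shows the key's bar from (306,152) to (317,224), the well at (487,209) with its tang at (480,203), and the knob at (533,107). The beaker stands behind the key. Next I'll measure from this view.

```bash
cat > meas2.py <<'E'
from h import *
from meas import pca
c=np.load("pics/w1c.npy",allow_pickle=True).item(); d=np.load("pics/w1.npy"); im=cv2.imread("pics/w1.png"); P=cloud(c,d)
def reg(x,y,r,z0,z1): return (np.hypot(P[...,0]-x,P[...,1]-y)<r)&(P[...,2]>z0)&(P[...,2]<z1)
M=reg(.5,-.071,.06,.138,.165); q=onplane(c,np.argwhere(M)[:,::-1],.151)[:,:2]; r=cv2.minAreaRect((q*1000).astype(np.float32)); print("bar",r,pca(q),M.sum())
M=reg(.54,.12,.16,.066,.085); q=onplane(c,np.argwhere(M)[:,::-1],.075)[:,:2]; print("sect",cv2.minAreaRect((q*1000).astype(np.float32)))
# ball: dark blob at height
M=reg(.46,.17,.05,.13,.19); q=P[M]; 
from scipy.optimize import least_squares
f=least_squares(lambda p:np.linalg.norm(q-p,axis=1)-.017,q.mean(0)-[0,0,.01],loss="soft_l1",f_scale=.003); print("ball",f.x,M.sum())
# tang: top inside well
M=reg(.6,.16,.022,.042,.06); q=onplane(c,np.argwhere(M)[:,::-1],.049)[:,:2]; print("tang",pca(q),cv2.minAreaRect((q*1000).astype(np.float32)),M.sum())
# well rim: pixels lower than rim
M=reg(.6,.16,.034,.0,.064).astype(np.uint8)
cs,_=cv2.findContours(M,cv2.RETR_EXTERNAL,cv2.CHAIN_APPROX_NONE); k=max(cs,key=cv2.contourArea)[:,0]
q=onplane(c,k,.076)[:,:2]; print("well",cv2.minEnclosingCircle((q*1000).astype(np.float32)))
for n,(x,y,r) in dict(beaker=(.66,-.09,.05),).items():
    M=reg(x,y,.07,.02,.2); print(n,P[M].min(0),P[M].max(0))
cr=im[60:250,360:600]; cv2.imwrite("pics/w1c.png",cv2.resize(cr,None,fx=3,fy=3,interpolation=cv2.INTER_CUBIC))
E
python3 meas2.py
```

```text
key bar [ 0.50179758 -0.07122965] [-0.99720559  0.07470611] [ 0.501576   -0.07120004] [-0.99718747  0.07494769] 3.0665746169492163 [0.00416307 0.02664386] 136
sections ((543.6002197265625, 129.07070922851562), (182.98280334472656, 196.87615966796875), 83.31432342529297)
bar ((501.4218444824219, -70.21831512451172), (14.410934448242188, 90.28926086425781), 85.63086700439453) (array([ 0.49974755, -0.07008944]), array([-0.99695483,  0.07798116]), array([0.00413616, 0.02581589])) 981
sect ((544.2528686523438, 126.77757263183594), (169.2393035888672, 195.89329528808594), 83.01332092285156)
ball [0.46509821 0.18044437 0.15213924] 1050
tang (array([0.60546243, 0.16231365]), array([-0.71157616,  0.70260897]), array([0.0032569 , 0.00820509])) ((605.5025024414062, 162.02362060546875), (11.575739860534668, 28.428245544433594), 44.295310974121094) 128
well ((598.6337280273438, 159.0166015625), 27.3863582611084)
beaker [ 0.62839162 -0.10284571  0.0200734 ] [ 0.69021983 -0.03521987  0.08192066]
```

View pics/w1c.png

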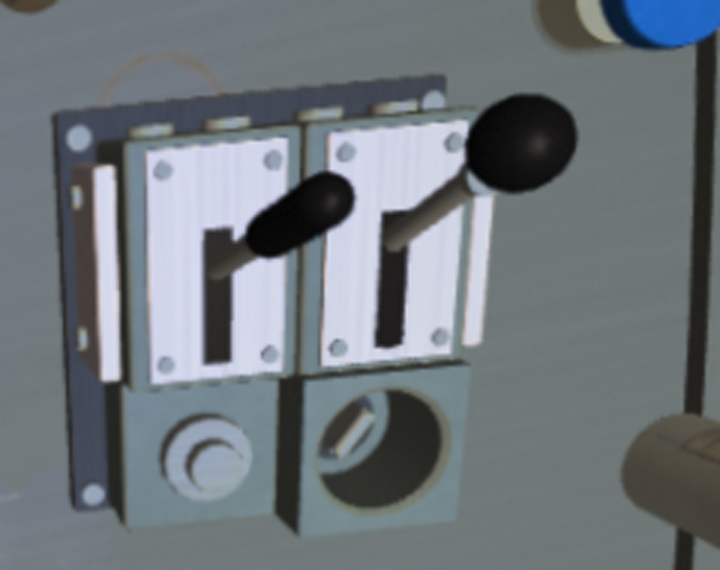

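```bash
p="python3 -m pendant"
$p '[[1,0,0,0,0,0,-0.074],[1,0,0,0,0,0,-0.074],[1,-0.0105,-0.0153,0,0,0,0],[1,0,0,0.03,0,0,0],[1,0,0,0.03,0,0,0]]'
$p '[[1,0,0,0.03,0,0,0],[1,0,0,0.03,0,0,0],[1,0,0,0.03,0,0,0],[1,0,0,0.02,0,0,0],[1,0,0,0.011,0,0,0]]'
$p '[[1,0,0,0,0,0,0],[0.5,0,0,0,0,0,0],[0.3,0,0,0,0,0,0],[0,0,0,0,0,0,0],[0,0,0,0,0,0,0]]'
$p '[[0,0,0,0,0,0,0],[0,0,0,0,0,0,0],[0,0,0,0,0,0,0],[0,0,0,0,0,0,0],[0,0,0,0,0,0,0]]'
```

```text
t: 2.9
position: [0.5026, -0.0695, 0.2443]
tcp_rot: [0.036, 0.999, -0.0, 0.002]
contact_force: [0.0, 0.3, -1.0]
width: 0.0855
grip_force: 0.0
t: 3.32
position: [0.4992, -0.0686, 0.1199]
tcp_rot: [0.036, 0.999, 0.0, -0.002]
contact_force: [-0.3, 0.1, -0.2]
width: 0.0852
grip_force: 0.0
t: 3.73
position: [0.5023, -0.0703, 0.1236]
tcp_rot: [0.036, 0.999, -0.0, 0.001]
contact_force: [0.2, -1.5, 0.0]
width: 0.0385
grip_force: 0.0
t: 4.15
position: [0.5024, -0.0706, 0.1233]
tcp_rot: [0.036, 0.999, -0.0, 0.001]
contact_force: [-1.0, 0.2, 7.7]
width: 0.0001
grip_force: 3.4
```

The fingers shut on nothing, so I'll look.

Run:
```python
from h import *
print(status.get_state())
im,d=grab_frame("wrist");cv2.imwrite("pics/w2.png",im)
c=calibration("scene");s,_=grab_frame("scene")
u=proj(c,[.5,-.07,.12])[0].astype(int);print(u)
s=s[u[1]-60:u[1]+60,u[0]-80:u[0]+80]; a=cv2.resize(s,(640,480),interpolation=cv2.INTER_CUBIC)
cv2.imwrite("pics/s2.png",a)
```

```text
{'t': 4.15, 'joint_positions': array([-1.62951205e-01,  3.67470122e-01,  1.94763976e+00, -4.02871886e-04,
        8.24199187e-01, -1.66064628e+00]), 'qvel': array([-0.00035561, -0.00088776,  0.00055685, -0.0007729 ,  0.00105978,
       -0.00194486]), 'tau': array([ 5.77698983e-01, -4.24958503e+01, -1.99818510e+01,  2.54802145e-01,
       -1.24846618e-01, -2.86631708e-03]), 'position': array([ 0.50240997, -0.07063958,  0.12329873]), 'tcp_rot': array([ 3.64059208e-02,  9.99336421e-01, -2.90769317e-04,  1.11402438e-03]), 'contact_force': array([-1.01227487,  0.1576929 ,  7.6522371 ]), 'torque': array([-0.19841054,  0.09263448, -0.0580529 ]), 'grip_force': 3.4237310575554147, 'width': 9.668177668728681e-05}
[314 196]
```

View pics/s2.png

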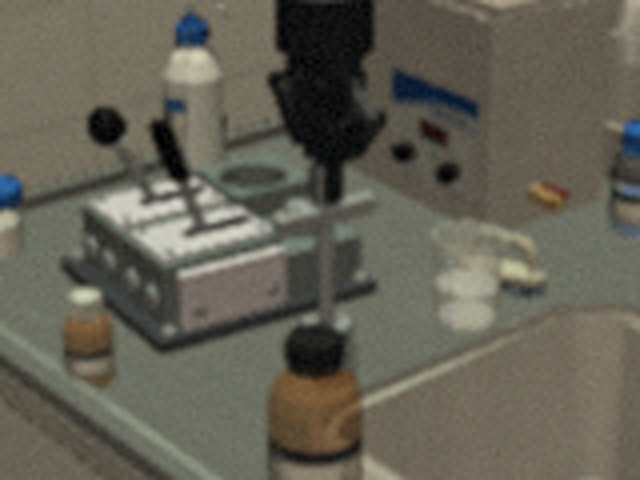

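View pics/w2.png

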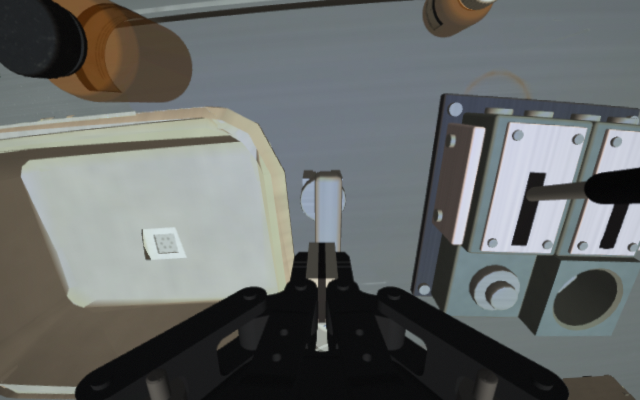

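Run:
```python
from h import *
c=calibration("wrist");im,d=grab_frame("wrist");P=cloud(c,d)
print(c["position"])
for v in range(165,345,8): print(v,[(f"{P[v,u,0]*1000:.0f},{P[v,u,1]*1000:.0f},{P[v,u,2]*1000:.0f}") for u in range(298,350,6)])
s=status.get_state();print(s["t"],s["width"],s["grip_force"],s["contact_force"])
```

```text
[ 0.42508913 -0.06526129  0.29374802]
165 ['480,-93,-0', '481,-87,0', '481,-81,-1', '482,-75,-1', '482,-69,-1', '483,-63,-1', '483,-57,0', '483,-51,-0', '484,-45,-1']
173 ['488,-93,0', '486,-86,15', '486,-81,14', '459,-71,140', '458,-67,144', '459,-64,144', '459,-61,143', '488,-52,14', '492,-45,0']
181 ['497,-94,-0', '488,-85,36', '486,-79,46', '461,-71,149', '461,-68,151', '461,-65,151', '461,-62,151', '461,-59,151', '500,-46,0']
189 ['505,-95,0', '492,-85,51', '492,-80,52', '465,-71,150', '465,-68,151', '465,-65,151', '465,-62,151', '466,-59,150', '509,-46,-0']
197 ['514,-96,-0', '499,-85,51', '499,-80,51', '469,-71,150', '469,-68,151', '469,-65,151', '470,-62,151', '470,-59,150', '518,-46,-2']
205 ['522,-97,-0', '506,-86,51', '506,-81,51', '473,-71,151', '473,-68,152', '473,-65,151', '474,-62,151', '474,-59,149', '526,-47,-0']
213 ['531,-98,-0', '532,-91,-0', '514,-82,50', '478,-72,150', '477,-69,153', '478,-66,151', '478,-63,151', '478,-60,151', '535,-47,-0']
221 ['540,-98,-1', '541,-92,-1', '541,-86,-0', '482,-72,151', '482,-69,151', '482,-66,152', '483,-63,151', '483,-60,151', 
[... 1478 characters left out ...]
, '500,-68,198', '491,-66,209', '491,-64,210', '491,-62,210']
317 ['485,-77,220', '486,-75,219', '490,-74,214', '503,-73,198', '511,-71,189', '502,-68,200', '488,-66,217', '487,-64,219', '485,-62,221']
325 ['486,-76,223', '486,-75,222', '492,-74,215', '507,-73,198', '636,-80,48', '506,-69,199', '490,-66,218', '486,-64,223', '486,-62,223']
333 ['484,-76,227', '485,-74,227', '495,-74,215', '510,-74,199', '634,-80,61', '510,-69,199', '494,-66,218', '486,-64,226', '486,-63,227']
341 ['485,-76,229', '487,-75,227', '499,-74,214', '639,-86,66', '635,-80,70', '512,-69,202', '497,-66,218', '487,-65,229', '486,-63,229']
4.3 0.00020648898898671355 3.425022661249386 [-0.29262626 -0.55272159  6.70904398]
```

The depth shows the closed fingertips resting on top of the bar (z≈0.155), although the TCP reads 0.123. I'll lift and check where the tips really are relative to the TCP.

```bash
p="python3 -m pendant"
$p '[[0,0,0,-0.03,0,0,0],[0,0,0,-0.03,0,0,0],[0,0,0,0,0,0,0],[0,0,0,0,0,0,0]]'
cat > tips.py <<'E'
from h import *
s=status.get_state();c=calibration("wrist");im,d=grab_frame("wrist");P=cloud(c,d)
T=R.from_quat(s["tcp_rot"]).as_matrix(); L=(P-s["position"])@T*1000
print(s["position"],s["width"],s["contact_force"])
for v in range(190,330,6): print(v,[(f"{L[v,u,0]:.0f},{L[v,u,1]:.0f},{L[v,u,2]:.0f}") for u in range(298,350,8)])
E
python3 tips.py
```

```text
t: 4.63
position: [0.5027, -0.0705, 0.184]
tcp_rot: [0.036, 0.999, -0.0, 0.002]
contact_force: [-0.2, 0.2, 0.0]
width: -0.0001
grip_force: 0.0
[ 0.5027421  -0.07049792  0.18401273] -5.0026080400078324e-05 [-0.1974418   0.16193214  0.0187085 ]
190 ['-23,-29,185', '-8,-16,134', '20,-5,34', '20,0,33', '20,6,34', '-22,21,184', '-22,30,184']
196 ['-30,-29,183', '-30,-19,184', '15,-5,33', '16,0,32', '15,6,34', '-30,21,184', '-30,31,183']
202 ['-38,-29,184', '-38,-19,184', '11,-6,34', '11,0,33', '11,6,33', '-38,21,183', '-38,31,184']
208 ['-46,-30,184', '-46,-19,185', '6,-6,34', '7,0,33', '6,6,34', '-46,21,184', '-46,31,184']
214 ['-54,-30,184', '-54,-20,185', '1,-6,35', '2,0,33', '2,6,33', '-54,21,185', '-54,31,185']
220 ['-63,-30,185', '-62,-20,184', '-3,-6,33', '-3,0,34', '-3,6,34', '-62,21,184', '-62,32,185']
226 ['-71,-30,185', '-71,-20,185', '-9,-6,36', '-8,0,34', '-8,6,35', '-71,21,184', '-71,32,185']
232 ['-79,-30,186', '-79,-20,185', '-13,-6,34', '-13,0,34', '-12,6,33', '-79,22,185', '-79,32,184']
238 ['-85,-30,180', '-87,-20,184', '-18,-6,35', '-18,0,35', '-18,6,35', '-87,22,183',
[... 709 characters left out ...]
,-3,-73', '7,0,-65', '12,3,-74', '14,6,-76', '13,9,-75']
292 ['12,-9,-78', '12,-6,-77', '12,-3,-76', '4,0,-65', '12,3,-77', '12,6,-77', '12,9,-77']
298 ['12,-9,-80', '12,-6,-81', '12,-3,-80', '0,0,-65', '12,3,-80', '12,6,-80', '11,9,-79']
304 ['12,-8,-84', '12,-6,-84', '9,-3,-81', '-2,0,-65', '12,3,-84', '11,6,-83', '12,8,-84']
310 ['12,-8,-87', '12,-5,-87', '3,-3,-76', '-5,0,-65', '9,3,-84', '11,5,-86', '12,8,-87']
316 ['16,-7,-95', '17,-5,-96', '0,-3,-76', '-8,0,-66', '0,3,-76', '16,5,-95', '16,7,-95']
322 ['17,-7,-99', '17,-5,-99', '-2,-3,-77', '-12,0,-65', '-1,3,-77', '16,5,-98', '16,7,-98']
328 ['16,-7,-101', '16,-5,-100', '-5,-3,-76', '-178,1,122', '-5,3,-76', '16,5,-101', '17,7,-102']
```

The tips really end about 31 mm short of the reported TCP, so I'll grasp that much deeper: TCP z≈0.094.

```bash
p="python3 -m pendant"
$p '[[1,0,0,0,0,0,0],[1,0,0,0,0,0,0],[1,0,0,0,0,0,0],[1,0,0,0,0,0,0],[1,0,0,0,0,0,0]]'
$p '[[1,0,0,0,0,0,0],[1,0,0,0.03,0,0,0],[1,0,0,0.03,0,0,0],[1,0,0,0.02,0,0,0],[1,0,0,0.01,0,0,0]]'
$p '[[0.5,0,0,0,0,0,0],[0.3,0,0,0,0,0,0],[0,0,0,0,0,0,0],[0,0,0,0,0,0,0],[0,0,0,0,0,0,0]]'
$p '[[0,0,0,0,0,0,0],[0,0,0,0,0,0,0],[0,0,0,0,0,0,0],[0,0,0,0,0,0,0],[0,0,0,0,0,0,0]]'
```

```text
t: 5.1
position: [0.5011, -0.0702, 0.1817]
tcp_rot: [0.036, 0.999, 0.0, -0.001]
contact_force: [0.5, -0.2, -0.3]
width: 0.0601
grip_force: 0.0
t: 5.52
position: [0.4998, -0.0699, 0.0898]
tcp_rot: [0.036, 0.999, 0.0, -0.002]
contact_force: [-0.4, 0.1, -0.5]
width: 0.0854
grip_force: 0.0
t: 5.93
position: [0.5023, -0.0704, 0.0934]
tcp_rot: [0.036, 0.999, -0.0, 0.001]
contact_force: [0.2, 0.5, 1.1]
width: 0.0257
grip_force: 0.0
t: 6.35
position: [0.5023, -0.0705, 0.0933]
tcp_rot: [0.036, 0.999, -0.0, 0.001]
contact_force: [-0.4, -0.1, 8.3]
width: 0.0127
grip_force: 58.9
```

```bash
p="python3 -m pendant"
$p '[[0,0,0,-0.02,0,0,0],[0,0,0,-0.03,0,0,0],[0,0,0,-0.035,0,0,0],[0,0,0,-0.035,0,0,0],[0,0,0,-0.03,0,0,0]]'
$p '[[0,-0.013,0.0285,0,0,0,0],[0,-0.013,0.0285,0,0,0,0],[0,-0.013,0.0285,0,0,0,0],[0,-0.013,0.0285,0,0,0,0],[0,0,0,0,0,0,0]]'
$p '[[0,0,0,0,0,0,0],[0,0,0,0,0,0,0],[0,0,0,0,0,0,0]]'
python3 - <<'E'
from h import *
s=status.get_state();c=calibration("wrist");im,d=grab_frame("wrist");cv2.imwrite("pics/w3.png",im);np.save("pics/w3.npy",d);np.save("pics/w3c.npy",c,allow_pickle=True);np.save("pics/w3s.npy",s,allow_pickle=True)
print(s["position"],s["tcp_rot"],s["width"],s["grip_force"])
E
```

```text
t: 6.77
position: [0.5011, -0.0701, 0.2442]
tcp_rot: [0.036, 0.999, -0.0, 0.0]
contact_force: [1.5, -0.6, -2.5]
width: 0.0133
grip_force: 59.2
t: 7.18
position: [0.5636, 0.0438, 0.2422]
tcp_rot: [0.035, 0.999, 0.001, 0.001]
contact_force: [-0.3, 0.7, -2.4]
width: 0.013
grip_force: 59.3
t: 7.43
position: [0.5607, 0.039, 0.2418]
tcp_rot: [0.037, 0.999, -0.0, -0.001]
contact_force: [-0.6, -0.1, -3.0]
width: 0.0128
grip_force: 59.3
[0.56071611 0.03902451 0.24183733] [ 3.66486924e-02  9.99327993e-01 -1.75536997e-04 -6.36128910e-04] 0.01283036219575609 59.32891599833965
```

View pics/w3.png

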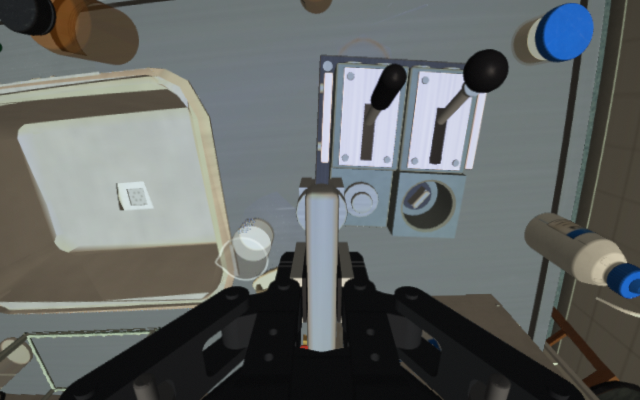

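The picture shows the key held straight between the fingers, the well at (428,203) with the tang at (419,196), and the knob at (486,70). Now to measure the tang, well, knob and held bar.

```bash
cat > meas3.py <<'E'
import sys
from h import *
from scipy.optimize import least_squares
def pca(Q):
    m=Q.mean(0); w,v=np.linalg.eigh(np.cov((Q-m).T)); return m,v[:,-1]*np.sign(v[0,-1]),np.sqrt(w)
k=sys.argv[1]
c=np.load(f"pics/{k}c.npy",allow_pickle=True).item(); s=np.load(f"pics/{k}s.npy",allow_pickle=True).item(); d=np.load(f"pics/{k}.npy"); P=cloud(c,d)
def reg(x,y,r,z0,z1): return (np.hypot(P[...,0]-x,P[...,1]-y)<r)&(P[...,2]>z0)&(P[...,2]<z1)
def rect(q):
    r=cv2.minAreaRect((q*1000).astype(np.float32)); return np.round(r[0],1),np.round(r[1],1),round(r[2],1)
M=reg(.6,.16,.024,.043,.058); q=onplane(c,np.argwhere(M)[:,::-1],.05)[:,:2]; m,v,w=pca(q); print("tang",m,np.arctan2(v[1],v[0]),rect(q),P[M][:,2].mean(),M.sum())
M=reg(.6,.16,.036,0,.066).astype(np.uint8)
k=max(cv2.findContours(M,cv2.RETR_EXTERNAL,cv2.CHAIN_APPROX_NONE)[0],key=cv2.contourArea)[:,0]
q=onplane(c,k,.076)[:,:2]; f=least_squares(lambda p:np.linalg.norm(q-p[:2],axis=1)-.03,[.6,.16],loss="soft_l1",f_scale=.001); print("well",f.x,np.sqrt((f.fun**2).mean()))
M=reg(.55,.13,.16,.068,.083); q=P[M][:,:2]; print("sect",rect(q))
M=reg(.465,.18,.05,.13,.19); q=P[M]; f=least_squares(lambda p:np.linalg.norm(q-p,axis=1)-.017,q.mean(0)-[0,0,.01],loss="soft_l1",f_scale=.003); print("ball",f.x)
T=R.from_quat(s["tcp_rot"]).as_matrix(); L=(P-s["position"])@T; L*=1000
M=(abs(L[...,1])<12)&(L[...,0]>12)&(L[...,0]<55)&(L[...,2]<-50)&(L[...,2]>-62); 
q=L[M]; m,v,w=pca(q[:,:2]); print("bar in tool",m,v,np.arctan2(v[1],v[0]),"x max",q[:,0].max(),"z med",np.median(q[:,2]),"z slope",np.polyfit(q[:,0],q[:,2],1), "y med near end",np.median(q[q[:,0]>38][:,1]))
M=(abs(L[...,1])<25)&(abs(L[...,0])<30)&(L[...,2]>35)&(L[...,2]<52); q=L[M]; print("collar y",q[:,1].min(),q[:,1].max(),"z",np.median(q[:,2]),q[:,0].max(),M.sum())
E
python3 meas3.py w3
```

```text
tang [0.60524318 0.16238519] -0.722663083942084 (array([605.4, 161.7]), array([ 9.8, 27. ]), 45.1) 0.04827389015269404 152
well [0.60687968 0.16287531] 0.01025975946056418
sect (array([545.6, 131.1]), array([159. , 196.3]), 83.8)
ball [0.46526771 0.18035148 0.15208011]
bar in tool [29.50493308 -0.17061068] [ 0.99999868 -0.00162358] -0.001623579408666236 x max 44.42774161968157 z med -57.30649557087892 z slope [ 4.29391762e-02 -5.82960745e+01] y med near end -0.39505292242386103
collar y -19.589392357939097 19.578329470536115 z 42.57767994877472 14.811921106138023 479
```

Run:
```python
from h import *
c=calibration("top"); print("top tang",onplane(c,[[220+236/6-.4,150+169/6-.4]],.05),"rim",onplane(c,[[220+230/6-.4,150+160/6-.4]],.076))
ce=np.load("pics/w3c.npy",allow_pickle=True).item()
im=cv2.imread("pics/w3.png"); cr=cv2.resize(im[165:245,380:480],None,fx=7,fy=7,interpolation=cv2.INTER_CUBIC); cv2.imwrite("pics/w3z.png",cr)
print("rim guess",onplane(ce,[[431,203]],.076),"tang guess",onplane(ce,[[420,196]],.05))
```

```text
top tang [[0.60587026 0.16244103 0.05      ]] rim [[0.60566083 0.16230518 0.076     ]]
rim guess [[0.60324473 0.16744209 0.076     ]] tang guess [[0.60194439 0.16238167 0.05      ]]
```

View pics/w3z.png

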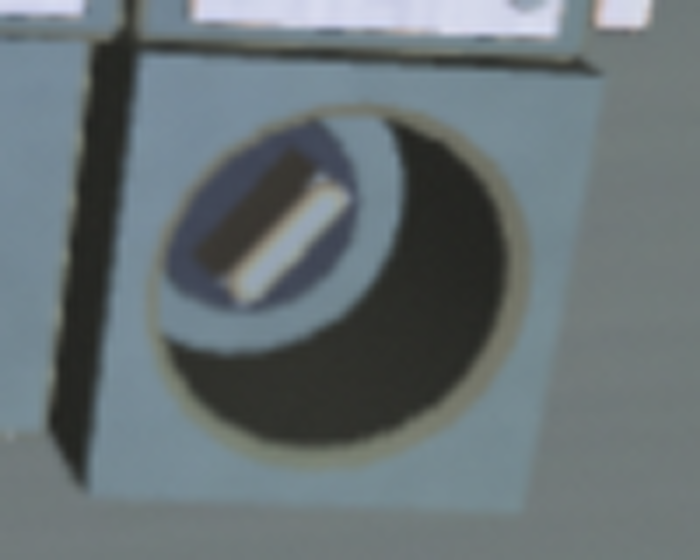

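The zoom shows the rim ellipse centred at (339,285) and the tang's bright top strip running from (237,293) to (340,192).

Run:
```python
from h import *
c=np.load("pics/w3c.npy",allow_pickle=True).item()
f=lambda u,v:[380+u/7-.43,165+v/7-.43]
print("rim",onplane(c,[f(339,285)],.076)); t=onplane(c,[f(237,293),f(340,192)],.05); print("tang",t.mean(0),np.linalg.norm(t[1]-t[0]),np.arctan2(*(t[0]-t[1])[1::-1]))
```

```text
rim [[0.60587793 0.1639169  0.076     ]]
tang [0.60640731 0.16345634 0.05      ] 0.025880247264287275 -0.7957873921707063
```

```bash
p="python3 -m pendant"
$p '[[0,-0.009,0.0317,0,0,0,0],[0,-0.009,0.0317,0,0,0,0],[0,-0.009,0.0317,0,0,0,0],[0,-0.009,0.0317,0,0,0,0],[0,0,0,0,0,0,0.116]]'
$p '[[0,0,0,0,0,0,0.116],[0,0,0,0,0,0,0.116],[0,0,0,0,0,0,0.116],[0,0,0,0,0,0,0.116],[0,0,0,0,0,0,0.116]]'
$p '[[0,0,0,0,0,0,0],[0,0,0,0,0,0,0],[0,0,0,0,0,0,0]]'
python3 - <<'E'
from h import *
s=status.get_state();T=R.from_quat(s["tcp_rot"]).as_matrix();print(s["position"],T[:,0],T[:,2],"key yaw",np.arctan2(T[1,0],T[0,0])-np.pi,s["joint_positions"])
print("shift in tool",T.T@(np.array([.6058,.163,s["position"][2]])-s["position"]))
E
```

```text
t: 7.9
position: [0.6084, 0.1675, 0.2425]
tcp_rot: [0.093, 0.996, 0.001, 0.001]
contact_force: [-0.4, -0.4, -3.2]
width: 0.0131
grip_force: 59.6
t: 8.32
position: [0.6064, 0.1624, 0.2421]
tcp_rot: [0.378, 0.926, -0.0, -0.0]
contact_force: [-0.5, 0.3, -3.0]
width: 0.0134
grip_force: 59.6
t: 8.57
position: [0.6067, 0.163, 0.2423]
tcp_rot: [0.374, 0.928, -0.0, -0.0]
contact_force: [0.2, -0.6, -2.6]
width: 0.0129
grip_force: 59.6
[0.60665284 0.16295276 0.2422726 ] [-7.20517779e-01  6.93436465e-01  1.31299372e-06] [-4.40691901e-05 -4.38967991e-05 -9.99999998e-01] key yaw -0.7662476120703219 [ 2.43486753e-01  3.87804118e-01  1.58804619e+00 -3.47920352e-05
  1.16579570e+00 -5.61048252e-01]
shift in tool [ 6.47238316e-04 -5.57353505e-04  3.55103010e-08]
```

```bash
p="python3 -m pendant"
$p '[[0,0,0,0.025,0,0,0],[0,0,0,0.025,0,0,0],[0,0,0,0.025,0,0,0],[0,0,0,0.013,0,0,0],[0,0,0,0,0,0,0]]'
$p '[[0,0,0,0.006,0,0,0],[0,0,0,0.006,0,0,0],[0,0,0,0.004,0,0,0],[0,0,0,0,0,0,0],[0,0,0,0,0,0,0]]'
```

```text
t: 8.98
position: [0.6044, 0.1628, 0.1509]
tcp_rot: [0.374, 0.927, -0.002, -0.002]
contact_force: [-1.2, -0.6, -3.6]
width: 0.0132
grip_force: 59.6
t: 9.4
position: [0.6069, 0.1636, 0.1387]
tcp_rot: [0.375, 0.927, 0.0, 0.0]
contact_force: [-0.0, -0.1, -2.7]
width: 0.0129
grip_force: 59.6
```

```bash
p="python3 -m pendant"
$p '[[0,0,0,0.005,0,0,0],[0,0,0,0.004,0,0,0],[0,0,0,0.003,0,0,0],[0,0,0,0,0,0,0],[0,0,0,0,0,0,0]]'
$p '[[0,0,0,0.002,0,0,0],[0,0,0,0.001,0,0,0],[0,0,0,0.001,0,0,0],[0,0,0,0,0,0,0],[0,0,0,0,0,0,0]]'
```

```text
t: 9.82
position: [0.6064, 0.1635, 0.1258]
tcp_rot: [0.375, 0.927, -0.0, -0.0]
contact_force: [-1.0, 0.6, -2.7]
width: 0.0131
grip_force: 59.6
t: 10.23
position: [0.6067, 0.1636, 0.1222]
tcp_rot: [0.375, 0.927, -0.0, -0.0]
contact_force: [-0.2, 0.7, -2.6]
width: 0.0132
grip_force: 59.7
```

```bash
p="python3 -m pendant"
$p '[[0,0,0,0,0,0,-0.06],[0,0,0,0,0,0,-0.08],[0,0,0,0,0,0,-0.08],[0,0,0,0,0,0,-0.08],[0,0,0,0,0,0,-0.08]]'
cat > st.py <<'E'
from h import *
s=status.get_state();T=R.from_quat(s["tcp_rot"]).as_matrix();print(s["t"],s["position"].round(4),"key yaw",(np.arctan2(T[1,0],T[0,0])%np.pi+1.57)%np.pi-1.57,"F",s["contact_force"].round(1),"M",s["torque"].round(3),"w",s["width"],s["grip_force"],"tilt",T[:,2].round(4),"j6",s["joint_positions"][5])
E
python3 st.py
$p '[[0,0,0,0,0,0,-0.1],[0,0,0,0,0,0,-0.1],[0,0,0,0,0,0,-0.1],[0,0,0,0,0,0,-0.1],[0,0,0,0,0,0,-0.1]]' >/dev/null
python3 st.py
$p '[[0,0,0,0,0,0,-0.1],[0,0,0,0,0,0,-0.1],[0,0,0,0,0,0,-0.1],[0,0,0,0,0,0,-0.06],[0,0,0,0,0,0,0]]' >/dev/null
python3 st.py
```

```text
t: 10.65
position: [0.607, 0.1637, 0.1223]
tcp_rot: [0.191, 0.981, 0.0, 0.0]
contact_force: [1.1, 1.2, -4.2]
width: 0.0129
grip_force: 59.5
10.65 [0.607  0.1637 0.1223] key yaw -0.3853028093627999 F [ 1.1  1.2 -4.2] M [ 0.167 -0.166 -0.147] w 0.012945437055372402 59.5140097104013 tilt [ 7.e-04  5.e-04 -1.e+00] j6 -0.9413488912650956
11.0667 [0.607  0.1638 0.1224] key yaw 0.11563434420213747 F [-0.2  1.8 -3.3] M [ 0.217 -0.127 -0.097] w 0.013253230656349821 59.51370354741812 tilt [ 6.e-04  6.e-04 -1.e+00] j6 -1.4423182516950621
11.4833 [0.6069 0.1638 0.1223] key yaw 0.4730415992592871 F [ 0.2  1.8 -4.4] M [ 0.335 -0.092 -0.014] w 0.013282473648119155 59.56755889579654 tilt [ 4.e-04  5.e-04 -1.e+00] j6 -1.7996189248626902
```

```bash
p="python3 -m pendant"
$p '[[0,0,0,0,0,0,-0.05],[0,0,0,0,0,0,-0.05],[0,0,0,0,0,0,-0.05]]' >/dev/null; python3 st.py
$p '[[0,0,0,0,0,0,-0.05],[0,0,0,0,0,0,-0.05]]' >/dev/null; python3 st.py
$p '[[0,0,0,0,0,0,-0.04],[0,0,0,0,0,0,-0.04]]' >/dev/null; python3 st.py
```

```text
11.7333 [0.6069 0.1638 0.1223] key yaw 0.6209515038832454 F [-0.4  1.7 -3.5] M [ 0.295 -0.089 -0.108] w 0.0130455539144107 59.53286278992891 tilt [ 4.e-04  5.e-04 -1.e+00] j6 -1.9475347803851082
11.9 [0.6069 0.1638 0.1223] key yaw 0.7209427612942199 F [ 1.3  1.1 -3.2] M [ 0.256 -0.073 -0.111] w 0.013357164555400586 59.57825465127826 tilt [ 4.e-04  5.e-04 -1.e+00] j6 -2.0475646814499036
12.0667 [0.6068 0.1638 0.1223] key yaw 0.7996033372973381 F [-1.   1.4 -2.3] M [ 0.154 -0.022 -0.859] w 0.013025953006469271 61.02283811196685 tilt [ 2.e-04  7.e-04 -1.e+00] j6 -2.1264348583635924
```

The torque jumped to 0.86 N m, so the spindle is at its stop. I'll ease back into the slot's play and lift.

```bash
p="python3 -m pendant"
$p '[[0,0,0,0,0,0,0.06],[0,0,0,0,0,0,0.06],[0,0,0,0,0,0,0.06],[0,0,0,0,0,0,0],[0,0,0,0,0,0,0]]' >/dev/null; python3 st.py
$p '[[0,0,0,-0.01,0,0,0],[0,0,0,-0.015,0,0,0],[0,0,0,-0.02,0,0,0],[0,0,0,-0.03,0,0,0],[0,0,0,-0.035,0,0,0]]'
$p '[[0,0,0,-0.02,0,0,0],[0,0,0,0,0,0,0]]' >/dev/null; python3 st.py
python3 - <<'E'
from h import *
s=status.get_state();c=calibration("wrist");im,d=grab_frame("wrist");P=cloud(c,d);T=R.from_quat(s["tcp_rot"]).as_matrix();L=(P-s["position"])@T*1000
M=(abs(L[...,1])<14)&(L[...,0]>12)&(L[...,0]<55)&(L[...,2]<-50)&(L[...,2]>-64);q=L[M][:,:2]
print("bar in tool: xmax",q[:,0].max(),"slope",np.polyfit(q[:,0],q[:,1],1),"z",np.median(L[M][:,2]))
M=(abs(L[...,1])<25)&(abs(L[...,0])<30)&(L[...,2]>35)&(L[...,2]<52); q=L[M]; print("collar y",q[:,1].min(),q[:,1].max(),q[:,0].max(),M.sum())
print("tool shift to key place",T.T@(np.array([.5015,-.0705,s["position"][2]])-s["position"]))
im,d=grab_frame("top");cv2.imwrite("pics/top2.png",im)
E
```

```text
12.4833 [0.6067 0.1635 0.1223] key yaw 0.62163041714134 F [-0.   0.3 -2. ] M [ 0.019 -0.053 -0.015] w 0.012909508169564574 59.66193599626422 tilt [ 0.e+00 -1.e-04 -1.e+00] j6 -1.948015151766614
t: 12.9
position: [0.6054, 0.1632, 0.2325]
tcp_rot: [-0.306, 0.952, 0.0, -0.002]
contact_force: [0.2, 0.1, -2.1]
width: 0.0131
grip_force: 59.6
13.0667 [0.6098 0.1643 0.2588] key yaw 0.6218972646402048 F [ 1.6  0.2 -2.5] M [-0.017 -0.087 -0.029] w 0.01304458201828896 59.693571366369724 tilt [ 0.0099  0.0024 -0.9999] j6 -1.948280111398982
bar in tool: xmax 44.6116605407837 slope [-0.0014373  -0.32349361] z -57.35299095963758
collar y -19.920024499232976 19.32081319339884 15.052354533890062 481
tool shift to key place [ 0.22478413 -0.1277596  -0.001637  ]
```

```bash
p="python3 -m pendant"
$p '[[0,0.0277,-0.0161,0,0,0,0],[0,0.0277,-0.0161,0,0,0,0],[0,0.0277,-0.0161,0,0,0,0],[0,0.0277,-0.0161,0,0,0,0],[0,0.0277,-0.0161,0,0,0,0]]' >/dev/null
$p '[[0,0.0277,-0.0161,0,0,0,0],[0,0.0277,-0.0161,0,0,0,0],[0,0.0277,-0.0161,0,0,0,0],[0,0,0,0,0,0,0.11],[0,0,0,0,0,0,0.11]]' >/dev/null
$p '[[0,0,0,0,0,0,0.11],[0,0,0,0,0,0,0.11],[0,0,0,0,0,0,0.11],[0,0,0,0,0,0,0.11],[0,0,0,0,0,0,0]]' >/dev/null
$p '[[0,0,0,0,0,0,0],[0,0,0,0,0,0,0]]' >/dev/null; python3 st.py
```

```text
14.5833 [ 0.5008 -0.07    0.2512] key yaw -0.03547111518776336 F [ 0.1  0.3 -2.8] M [-0.001  0.026 -0.02 ] w 0.013103269103315674 59.64825415983796 tilt [-1.9e-03  3.0e-04 -1.0e+00] j6 -1.6978001101897868
```

Run:
```python
from h import *
c=calibration("top"); im=cv2.imread("pics/top2.png")
u=proj(c,[.6058,.163,.05])[0].astype(int);print(u)
P=cv2.resize(im[u[1]-60:u[1]+60,u[0]-70:u[0]+90],(800,600),interpolation=cv2.INTER_CUBIC);cv2.imwrite("pics/t2.png",P)
```

```text
[258 177]
```

```bash
python3 - <<'E'
from h import *
s=status.get_state();c=calibration("wrist");im,d=grab_frame("wrist");np.save("pics/w5.npy",d);np.save("pics/w5c.npy",c,allow_pickle=True);np.save("pics/w5s.npy",s,allow_pickle=True)
u=proj(c,[.6058,.163,.06])[0].astype(int);print(u)
a,b=max(u[0]-130,0),max(u[1]-130,0); cv2.imwrite("pics/w5z.png",cv2.resize(im[b:b+180,a:a+200],None,fx=3.3,fy=3.3,interpolation=cv2.INTER_CUBIC)); print(a,b)
E
python3 meas3.py w5|head -4
```

```text
[495 241]
365 111
tang [0.60666703 0.16217323] 0.5792350796932737 (array([606.7, 162.2]), array([26. ,  8.7]), 34.4) 0.048731373846736065 102
well [0.61907307 0.15982782] 0.008151789029054994
sect (array([545.7, 130.6]), array([160.3, 196.1]), 83.6)
ball [0.46524461 0.18026728 0.15198781]
```

View pics/w5z.png

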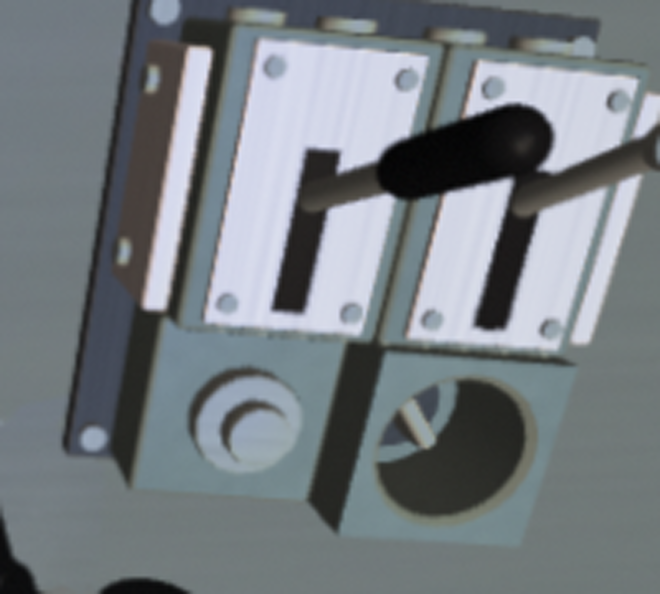

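The tang at (415,425) now points the other way. It measures 0.58 rad, which is lock≈1.4, so the spindle is right round. Now to set the key down.

```bash
p="python3 -m pendant"
$p '[[0,0,0,0.035,0,0,0],[0,0,0,0.035,0,0,0],[0,0,0,0.035,0,0,0],[0,0,0,0.03,0,0,0],[0,0,0,0.015,0,0,0]]' >/dev/null
$p '[[0,0,0,0.004,0,0,0],[0,0,0,0.002,0,0,0],[0,0,0,0.001,0,0,0],[0,0,0,0,0,0,0],[0,0,0,0,0,0,0]]' >/dev/null; python3 st.py
```

```text
15.4667 [ 0.5025 -0.0704  0.0965] key yaw -0.03849531368511072 F [ 0.6 -0.2 -1.6] M [ 0.024  0.014 -0.03 ] w 0.013155587826091573 59.53798949718475 tilt [ 2.4e-03 -4.0e-04 -1.0e+00] j6 -1.6948029557993325
```

```bash
p="python3 -m pendant"
$p '[[0,0,0,0.001,0,0,0],[0,0,0,0.001,0,0,0],[0,0,0,0,0,0,0]]' >/dev/null; python3 st.py
$p '[[0,0,0,0.0005,0,0,0],[0,0,0,0.0005,0,0,0],[0,0,0,0,0,0,0]]' >/dev/null; python3 st.py
```

```text
15.7167 [ 0.5016 -0.0702  0.0936] key yaw -0.03870626879766692 F [ 0.1 -0.1 -2.9] M [0.053 0.043 0.019] w 0.012958442065922404 59.554909877479076 tilt [ 7.e-04 -1.e-04 -1.e+00] j6 -1.6945783617445935
15.9667 [ 0.5022 -0.0704  0.0933] key yaw -0.03878124660714355 F [-0.8  0.5  8.1] M [ 0.011  0.49  -0.067] w 0.013263243847972544 61.29072781652212 tilt [ 1.4e-03 -3.0e-04 -1.0e+00] j6 -1.6945186641609487
```

```bash
p="python3 -m pendant"
$p '[[0.1,0,0,-0.0005,0,0,0],[0.2,0,0,0,0,0,0],[0.3,0,0,0,0,0,0],[0.5,0,0,0,0,0,0],[0.7,0,0,0,0,0,0]]' >/dev/null
$p '[[0.8,0,0,0,0,0,0],[0.8,0,0,0,0,0,0],[0.8,0,0,-0.01,0,0,0],[0.8,0,0,-0.02,0,0,0],[0.8,0,0,-0.035,0,0,0]]' >/dev/null; python3 st.py
$p '[[0.8,0,0,-0.035,0,0,0],[0.8,0,0,-0.035,0,0,0],[0,0,0,-0.03,0,0,0],[0,0,0,0,0,0,0],[0,0,0,0,0,0,0]]' >/dev/null; python3 st.py
python3 - <<'E'
from h import *
c=calibration("wrist");im,d=grab_frame("wrist");P=cloud(c,d)
M=(np.hypot(P[...,0]-.5,P[...,1]+.07)<.07)&(P[...,2]>.1)&(P[...,2]<.18);q=onplane(c,np.argwhere(M)[:,::-1],.151)[:,:2]
print("key top z",np.median(P[M][:,2]),cv2.minAreaRect((q*1000).astype(np.float32)))
E
```

```text
16.8 [ 0.4991 -0.0698  0.1563] key yaw -0.0388682361766699 F [-0.1 -0.8 -0.3] M [-0.076 -0.006  0.026] w 0.06837414640928431 0.0 tilt [-0.0062  0.001  -1.    ] j6 -1.6944831733557546
17.2167 [ 0.5026 -0.0703  0.2603] key yaw -0.03872729320068635 F [ 0.1  0.1 -0.6] M [0.027 0.022 0.02 ] w 0.03287291919745154 0.0 tilt [ 4.9e-03 -8.0e-04 -1.0e+00] j6 -1.694558457138894
key top z 0.1506629666574869 ((501.01849365234375, -70.34224700927734), (13.220109939575195, 89.61125183105469), 87.80340576171875)
```

The key stands upright and free at (0.501,-0.070) with its top at z=0.151. Now I'll go behind the ball knob with the fingers shut, aligned with the section.

```bash
p="python3 -m pendant"
$p '[[0,0,0,0,0,0,0.076],[0,0.0142,0.0305,0,0,0,0],[0,0.0142,0.0305,0,0,0,0],[0,0.0142,0.0305,0,0,0,0],[0,0.0142,0.0305,0,0,0,0]]' >/dev/null
$p '[[0,0.0142,0.0305,0,0,0,0],[0,0.0142,0.0305,0,0,0,0],[0,0.0142,0.0305,0,0,0,0],[0,0.0142,0.0305,0,0,0,0],[0,0,0,0,0,0,0]]' >/dev/null
$p '[[0,0,0,0,0,0,0],[0,0,0,0,0,0,0]]' >/dev/null; python3 st.py
python3 - <<'E'
from h import *
s=status.get_state();c=calibration("wrist");im,d=grab_frame("wrist");P=cloud(c,d);T=R.from_quat(s["tcp_rot"]).as_matrix()
cs=calibration("scene")
M=(np.hypot(P[...,0]-.465,P[...,1]-.18)<.05)&(P[...,2]>.12)&(P[...,2]<.2);q=P[M]
print("knob",M.sum(),q.min(0),q.max(0),"tool",((np.array([.466,.179,.153])-s["position"])@T))
im,d=grab_frame("top");c=calibration("top");P=cloud(c,d);M=(np.hypot(P[...,0]-.465,P[...,1]-.18)<.04)&(P[...,2]>.14)&(P[...,2]<.19);q=onplane(c,np.argwhere(M)[:,::-1],.157);print(M.sum(),q.mean(0))
E
```

```text
18.2667 [0.4158 0.1848 0.2566] key yaw -0.11381497254802198 F [-0.4  0.3 -0.5] M [-0.028 -0.023  0.011] w -0.00038036128665183043 0.0 tilt [-0.0022 -0.0013 -1.    ] j6 -1.0644348630287095
knob 628 [0.44824857 0.16433984 0.14652559] [0.47435744 0.19713354 0.17011711] tool [-5.07322578e-02  5.97189313e-05  1.03519292e-01]
44 [0.46498287 0.17226413 0.157     ]
```

```bash
p="python3 -m pendant"
$p '[[0,0,0,0.035,0,0,0],[0,0,0,0.035,0,0,0],[0,0,0,0.035,0,0,0],[0,0,0,0.03,0,0,0],[0,0,0,0.012,0,0,0]]' >/dev/null
$p '[[0,0,0.001,0,0,0,0],[0,0,0,0,0,0,0]]' >/dev/null; python3 st.py
$p '[[0,-0.012,0,0,0,0,0],[0,-0.012,0,0,0,0,0],[0,-0.01,0,0,0,0,0],[0,-0.01,0,0,0,0,0],[0,-0.01,0,0,0,0,0]]' >/dev/null; python3 st.py
$p '[[0,-0.01,0,0,0,0,0],[0,-0.01,0,0,0,0,0],[0,-0.01,0,0,0,0,0]]' >/dev/null; python3 st.py
```

```text
18.95 [0.4167 0.1853 0.1103] key yaw -0.116559787132269 F [ 0.2 -0.2 -0.6] M [0.007 0.013 0.031] w 2.734938348836138e-05 0.0 tilt [-1.7e-03 -7.0e-04 -1.0e+00] j6 -1.0618801638380424
19.3667 [0.4718 0.1799 0.1114] key yaw -0.11514758671594438 F [-3.6  0.6  3. ] M [0.134 0.512 0.021] w -0.0002516345086377663 1.9311754032969475 tilt [ 9.e-04  4.e-04 -1.e+00] j6 -1.1150286747317348
19.6167 [0.5011 0.1765 0.1108] key yaw -0.11482991012543642 F [-6.   1.5  5.3] M [ 0.145  0.967 -0.012] w 0.0004332588662352536 3.559965156018734 tilt [-1.e-04  0.e+00 -1.e+00] j6 -1.1398117393595102
```

The lever is past the locked stop (about 0.46), so I'll push on over the detent.

```bash
p="python3 -m pendant"
$p '[[0,-0.008,0,0,0,0,0],[0,-0.008,0,0,0,0,0],[0,-0.008,0,0,0,0,0]]' >/dev/null; python3 st.py
$p '[[0,-0.008,0,0,0,0,0],[0,-0.008,0,0,0,0,0],[0,-0.004,0,0,0,0,0],[0,0,0,0,0,0,0]]' >/dev/null; python3 st.py
```

```text
19.8667 [0.5205 0.1738 0.11  ] key yaw -0.11529098480280964 F [-17.6   5.    8.4] M [0.671 2.425 0.082] w -5.595074858297704e-05 8.816909193992615 tilt [-8.6e-03 -6.0e-04 -1.0e+00] j6 -1.1579134090985057
20.2 [0.546  0.1716 0.1109] key yaw -0.11509882052446563 F [-0.  -0.3  0.6] M [ 0.058  0.002 -0.008] w 0.000361259582904539 0.0 tilt [ 2.6e-03  4.0e-04 -1.0e+00] j6 -1.171532614764438
```

```bash
p="python3 -m pendant"
$p '[[0,0.02,0,0,0,0,0],[0,0.03,0,0,0,0,0],[0,0.035,0,0,0,0,0],[0,0.02,0,-0.02,0,0,0],[0,0,0,-0.04,0,0,0]]' >/dev/null
$p '[[0,0.01,-0.0,-0.04,0,0,0],[0,0.01,0,-0.04,0,0,0],[0,0,0,-0.02,0,0,0],[0,0,0,0,0,0,0],[0,0,0,0,0,0,0]]' >/dev/null; python3 st.py
python3 - <<'E'
from h import *
from scipy.optimize import least_squares
c=calibration("wrist");im,d=grab_frame("wrist");P=cloud(c,d)
M=(np.hypot(P[...,0]-.575,P[...,1]-.166)<.045)&(P[...,2]>.12)&(P[...,2]<.2);q=P[M];print(M.sum(),q.min(0) if M.any() else "",q.max(0) if M.any() else "")
if M.any(): print(least_squares(lambda p:np.linalg.norm(q-p,axis=1)-.017,q.mean(0)-[0,0,.01],loss="soft_l1",f_scale=.003).x)
cv2.imwrite("pics/w6.png",im); im,d=grab_frame("top");cv2.imwrite("pics/top6.png",im);c=calibration("top");P=cloud(c,d)
M=(np.hypot(P[...,0]-.501,P[...,1]+.07)<.07)&(P[...,2]>.13)&(P[...,2]<.17);q=onplane(c,np.argwhere(M)[:,::-1],.151)[:,:2];print("key",M.sum(),q.mean(0))
a=cv2.imread("pics/top0.png");df=cv2.absdiff(a,im).max(2);cv2.imwrite("pics/cmp.png",cv2.resize(np.vstack([a[70:280,170:500],im[70:280,170:500]]),None,fx=1.42,fy=1.42))
E
```

```text
21.0333 [0.4207 0.1863 0.2722] key yaw -0.11464942949953705 F [-0.6  0.7 -0.6] M [ 0.012  0.051 -0.016] w -8.922696403459521e-05 0.0 tilt [ 0.0043  0.0015 -1.    ] j6 -1.0649878606303966
65 [0.57210633 0.16269869 0.16656735] [0.58742943 0.1729383  0.17332646]
[0.57527973 0.16815895 0.1552374 ]
key 121 [ 0.49947846 -0.07067736]
```

View pics/cmp.png

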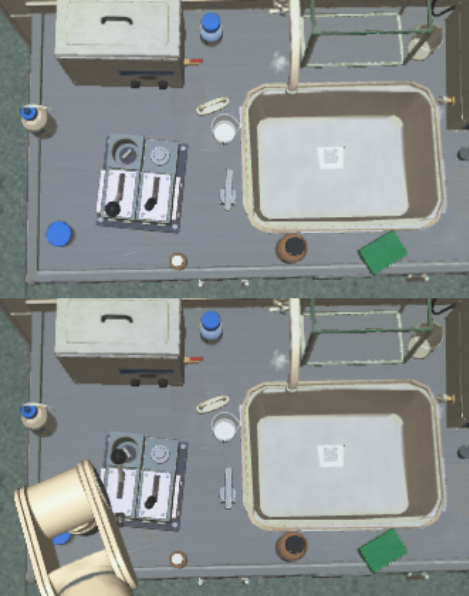

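In the before/after pictures the knob is forward at (119,455) in the float notch, measured at lever angle ≈0.85. The key stands at (228,487), and the other lever and all the bystanders are where they were. Handing in.

```bash
python3 -c "
from plant import workorder
print(workorder.finish_job())"
```

```text
the job is handed in; nothing more can be done
None
```

The job is handed in at about 21 s: the lock is turned to its stop, the key stands upright and released on the worktop, the ball-knobbed lever is in the float notch, and the other lever and the bystanders look unmoved in the last picture.

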